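Brush out the leaning enamelled tin

ROBOT

A 6-joint arm with a two-finger parallel gripper is mounted at the origin on the work surface. World frame = base frame: x ahead of the robot, y to its left, z up, the work surface at z = 0. Lengths are in mm, angles in rad, forces in N, time in s.
With the tool pointing down it reaches from about 200 to 875 mm from the base axis. Payload 3.4 kg.
Tool frame: the origin (TCP) lies midway between the tips of the shut fingers; the grasp point (between the pads) lies 19 mm behind it; z points along the fingers, y is the line along which they close (so a half turn about z gives the same grasp; the last joint's range is limited). The gripper opens to 94 mm and grips with 3 to 60 N. Pads are 16 mm wide; open, the fingers measure 119 mm over their backs; the gripper's body (75 mm by 177 mm) begins 78 mm behind the grasp point.
Start: joints at [1.046, 0.276, 1.505, -0, 1.361, -0.121], TCP at [225.947, 528.785, 205.493] pointing down, gripper open.
Joint ranges: [-2.89, 2.89], [-0.75, 2.08], [0.22, 2.7], [-1.18, 4.32], [0.11, 2.71], [-2.7, 2.7]. Speed limits (rad/s): [2.57, 2.57, 3.14, 3.14, 3.14, 3.14].

INTERFACE

Orientations are given as a unit quaternion [w, x, y, z].
In Python, from station import r gives the robot as it stands.
- The arm moves only by the tool play_rows, never from a script. Its argument "increments" is a list of rows, each an object of numbers: "tx", "ty", "tz": the shift along the tool's x, y, z in cm; "ax", "ay", "az": the turn, a rotation vector about the tool's x, y, z in rad; "fingers": the closure, from 0 (fully open) to 1 (shut). A call has 1 to 20 rows; each row is the pose to reach, as a shift and turn from the pose commanded when the call began, along the tool's axes at that moment; what a row does not reach only later rows make up. A row lasts 1/8 s, in which the tool goes at most 62.5 mm and 10.7 degrees, less where a joint would pass 70% of its speed; a pose out of reach is approached as far as the arm can. A call with a gripper value outside its range is refused whole. The fingers move at their own pace and stop on an object; "grip_force" is the grip in N (left out, the last holds). Time passes only in rows, so rows that repeat a pose let the fingers close. It gives the time, the measured TCP pose, the force, the opening and the grip force at its end, in the units of the state.
- r.sense(): the state, without advancing time (a new reading comes with each control period).
- r.snapshot(name): name is "scene" or "side" or "wrist"; returns a dict with "frame" (480x640x3 uint8, blue, green, red), "fx", "fy", "cx", "cy" (pixels), "camera_from_world" (4x4, takes a point from world to camera coordinates). Camera axes: x right, y down, z forward; pixel columns grow to the right and rows downward; lengths in mm; the calibration is good to about 2 mm. The wrist camera is an equidistant fisheye: a pixel r from the principal point sees the ray r / f radians off the axis. A picture is of the moment at which its call begins. There is no depth.
- r.close_job(): hands the job in; it is judged then, once.
The state is a dict: "time": time; "q": joint angles; "dq": joint speeds; "tau": joint torques, N m; "tool_pos": TCP position; "tcp_rot": TCP orientation; "wrist_force": force on the tool from outside, world axes, zero at the start; "wrist_torque": the same for the moment, N m; "grip_width": finger opening in mm; "grip_force": force on a finger pad.
Only numpy, scipy, OpenCV 4.12 (cv2) and the standard library are available. Lean on these libraries where they do the work, as an engineer would, in place of code of your own. Each camera call takes 0.05 s, during which the arm holds its last target. There are 200 camera calls.

TASK

Take the long-handled brush out of its steel tumbler and scrub out the blue tin clamped in the leaning wooden rack: at least three full strokes, each right down to the tin's floor and back up until the bristles show above the rim. Then stand the brush back in its tumbler, bristles down as it was. Do not ram the brush into the tin or the tumbler, and leave the tin's lid, the gold kada, the glass bangle and the lamp holder where they are.

Things in the scene. Friction and masses are not known exactly. Their poses are not given: they have to be found in the camera images.
- brush: Loose round bottle brush, 90 g, 195 mm long, standing bristles down in the tumbler. Origin: centre of the bristle end; z points from there to the handle. Stiff bristle head 0-72 mm, diameter 40 mm (tapering to 30 mm at the end); stem of diameter 10 mm to 120 mm; flat-sided pale wooden handle 120-195 mm, 26 mm wide along x, 16 mm thick along y (grip it across y).
- brush_grip (a point): Point on the brush's axis in the middle of the handle, 160 mm from the bristle end; axes as the brush.
- tin: Blue enamelled round tin, open, fixed in a wooden rack and leaning 30 degrees from vertical, mouth facing away from the robot, straight or obliquely. Origin: centre of its underside; z runs along its axis out of the mouth. Outer diameter 64 mm, inner diameter 58 mm, length 112 mm, floor 5 mm thick (107 mm deep inside).
- tin_floor (a point): Centre of the tin's inner floor, on its axis; axes as the tin (z out of the mouth).
- tin_mouth (a point): Centre of the tin's mouth, in the rim's plane; axes as the tin.
- tumbler: Plain steel tumbler fixed upright on the counter, the brush's holder. Origin: centre of its underside. Outer diameter 62 mm, inner diameter 56 mm, height 85 mm, floor 5 mm thick.
- lid: The tin's lid, loose on the counter, to be left alone: blue disc of diameter 68 mm with a white ceramic knob on top, 36 mm high in all. Origin: centre of its underside.
- kada: Gold kada (plain ring), loose, flat on the counter, to be left alone: outer diameter 72 mm, 9 mm high. Origin: centre of its underside.
- glass_bangle: Orange glass bangle, loose, flat on the counter, to be left alone: outer diameter 66 mm, 7 mm high. Origin: centre of its underside.
- lamp_holder: Brass bayonet lamp holder, loose, standing, to be left alone: foot diameter 42 mm, 54 mm high. Origin: centre of its underside.
Mind the look-alikes: they are no part of the job. Leave any red look-alike of the brush alone. Of the things shaped like the tumbler, the steel one is meant.

How it is judged (in metres and radians):
On the way, in this order (a step that is already met when the one before it is completed fails the run):
1. the first down stroke: bristle end within 12 mm of the tin's inner floor (x of brush in the frame of tin_floor between -0.02 and 0.02 m and y of brush in the frame of tin_floor between -0.02 and 0.02 m and z of brush in the frame of tin_floor between -0.01 and 0.012 m and angle between the z axis of brush and the z axis of tin_floor, either way round below 0.35 rad), for 0.05 s.
2. the first up stroke: bristle end drawn up more than 30 mm from the floor along the tin (the top of the bristles just short of the rim) (x of brush in the frame of tin_floor between -0.02 and 0.02 m and y of brush in the frame of tin_floor between -0.02 and 0.02 m and z of brush in the frame of tin_floor above -0.01 m and angle between the z axis of brush and the z axis of tin_floor, either way round below 0.35 rad and z of brush in the frame of tin_floor above 0.03 m).
3. the second down stroke: bristle end within 12 mm of the tin's inner floor (all of step 1), for 0.05 s.
4. the second up stroke: bristle end drawn up more than 30 mm from the floor along the tin (the top of the bristles just short of the rim) (all of step 2).
5. the third down stroke: bristle end within 12 mm of the tin's inner floor (all of step 3), for 0.05 s.
6. the third up stroke: bristle end drawn up more than 30 mm from the floor along the tin (the top of the bristles just short of the rim) (all of step 4).
At the end, for the whole second after the job is handed in: The brush stands released and at rest in the tumbler, bristles down (leaning on the rim is fine): bristle end within 25 mm of the tumbler's axis and under 20 mm above its underside, grip point above 130 mm and within 80 mm of the axis (horizontal distance between brush and tumbler below 0.025 m and z of brush in the frame of tumbler between 0 and 0.02 m and horizontal distance between brush_grip and tumbler below 0.08 m and height (world z) of brush_grip above 0.13 m and linear speed of brush below 0.05 m/s); the robot touches nothing.
It fails at once if the lid, the kada, the glass bangle or the lamp holder is moved more than 20 mm (distance of any of lid, kada, glass_bangle, lamp_holder from where it was at the start of the episode above 0.02 m).
It fails at once if the brush is rammed into the tin (a blow of over 120 N) (contact force between brush and tin above 120 N).
It fails at once if the brush is rammed into the tumbler (a blow of over 120 N) (contact force between brush and tumbler above 120 N).
It also fails if it takes over 72 s, if anything falls off the work surface, if the arm or the gripper's body presses on something with over 40 N, if the wrist force passes 120 N, or if a joint passes its speed limit or range.

## Working session

There is one attempt and no reset: what is moved stays moved. The work goes in short steps, Python scripts to look and compute and a tool call to move; the robot and the scene stay as the last step left them, time stands still between calls to the robot, and variables do not carry over. Pictures are saved under pics/ and viewed, at most 10 in all, crops included, and the job is handed in when it is done.

Besides the shell and the picture viewer there is one more tool, called after "Call:" as name(argument=value, ...), one argument or row to a line, values as JSON. play_rows: Moves the arm, as the interface text tells. Its arguments: {"type":"object","properties":{"increments":{"type":"array"},"grip_force":{"type":"number"}},"required":["increments"]}

```bash
mkdir -p pics; ls; python3 - <<'E'
from station import r
import cv2,json
print(r.sense())
for n in("scene","side"):
    s=r.snapshot(n);cv2.imwrite(f"pics/{n}0.png",s["frame"]);print(n,s["fx"],s["fy"],s["cx"],s["cy"],s["camera_from_world"])
E
```

```text
pics
{'time': 0.0, 'q': array([ 1.04598816e+00,  2.76551150e-01,  1.50610563e+00, -2.62623896e-05,
        1.36072219e+00, -1.20993949e-01]), 'dq': array([-0.00017328, -0.00101674,  0.00157993, -0.00061666, -0.00022477,
        0.00169132]), 'tau': array([ 4.85171404e-04, -4.04589236e+01, -2.37224329e+01,  7.02173333e-02,
        3.44185252e-02, -1.43712969e-04]), 'tool_pos': array([225.65535446, 528.24715457, 204.64072907]), 'tcp_rot': array([-2.71238907e-04,  2.00535286e-01,  9.79686073e-01, -8.51071048e-04]), 'wrist_force': array([-0.28678289, -0.16516457, -0.11038962]), 'wrist_torque': array([-0.03489807, -0.01989845,  0.01461457]), 'grip_force': 0.0, 'grip_width': 94.37439082013417}
scene 622.596309281731 622.596309281731 314.9831213210535 240.5736538651765 [[ 8.14593889e-01  5.80024782e-01  2.83684784e-03 -4.60064142e+02]
 [ 4.90042456e-01 -6.85588565e-01 -5.38355562e-01 -2.24345291e+02]
 [-3.10314657e-01  4.39931327e-01 -8.42713024e-01  1.19103020e+03]
 [ 0.00000000e+00  0.00000000e+00  0.00000000e+00  1.00000000e+00]]
side 564.4739933158243 564.4739933158243 321.14880712361855 227.31189569681567 [[-8.37887241e-01 -5.45843315e-01  2.17099156e-04  4.76949890e+02]
 [-4.12323827e-01  6.32669761e-01 -6.55528821e-01  3.41506502e+02]
 [ 3.57678672e-01 -5.49348750e-01 -7.55170125e-01  7.78923268e+02]
 [ 0.00000000e+00  0.00000000e+00  0.00000000e+00  1.00000000e+00]]
```

View pics/scene0.png

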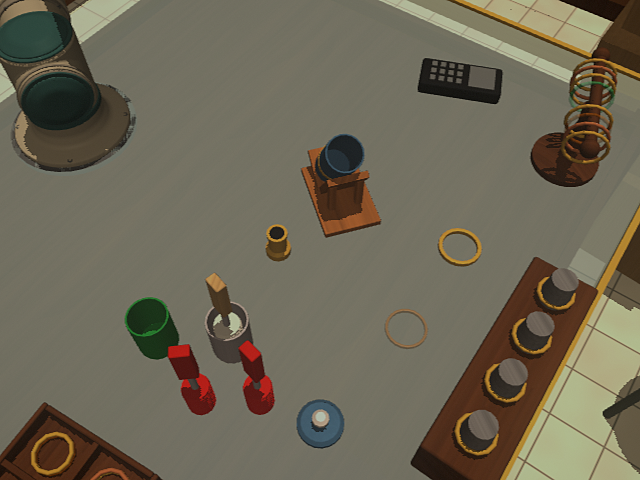

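View pics/side0.png

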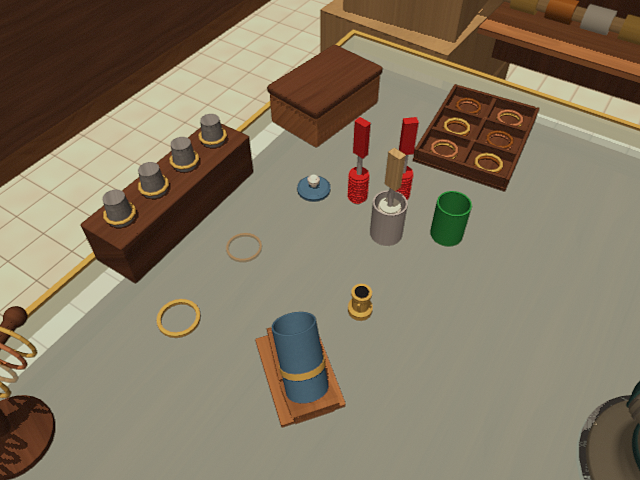

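The scene view shows the tin mouth near (342,155), the steel tumbler rim near (228,320) with the brush handle at (217,292), and the lamp holder at (278,242). The lid is at (320,423). The side view shows the tin mouth near (296,326), the tumbler rim near (389,203), the handle at (395,170), and two red decoy brushes close behind. Next I'll enlarge the parts that matter.

```bash
python3 - <<'E'
import cv2,numpy as np
a=cv2.imread("pics/scene0.png");b=cv2.imread("pics/side0.png")
c=lambda i,x,y:cv2.resize(i[y:y+75,x:x+100],(400,300),interpolation=cv2.INTER_CUBIC)
b2=lambda i,x,y:cv2.resize(i[y:y+100,x:x+134],(400,300),interpolation=cv2.INTER_CUBIC)
im=np.vstack([np.hstack([c(a,295,125),b2(b,240,305)]),np.hstack([b2(a,165,265),b2(b,330,145)])])
cv2.imwrite("pics/c0.png",im)
E
```

```text
(no output)
```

View pics/c0.png

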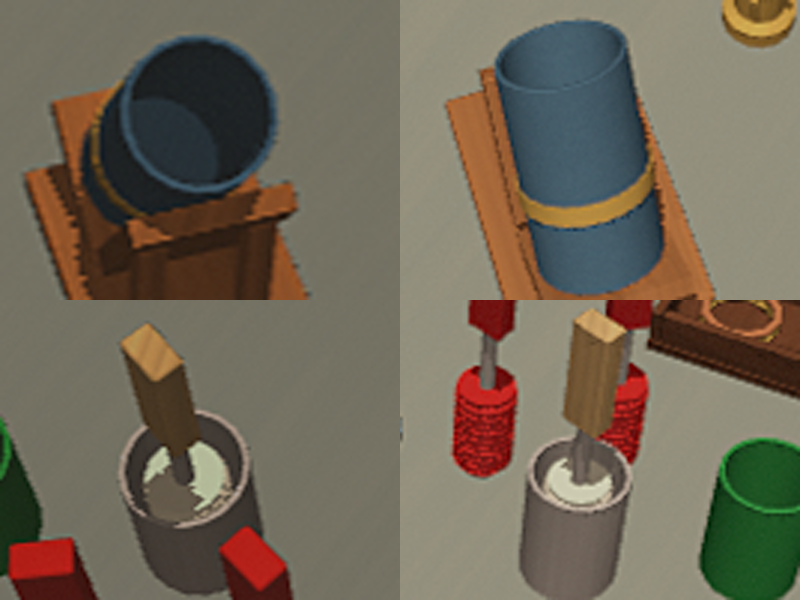

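The crops show the tin rim centred at about scene (345,154) and side (295,324), and the tumbler rim at scene (227,321) and side (390,203.5). The top of the brush handle is a parallelogram around scene (216,283) and side (395,154), and the handle leans only slightly. Next I'll fit ellipses and edges on masks, then triangulate.

```bash
cat > h.py <<'E'
import cv2,numpy as np
C={"scene":(622.596309281731,314.9831213210535,240.5736538651765,np.array([[8.14593889e-01,5.80024782e-01,2.83684784e-03,-4.60064142e+02],[4.90042456e-01,-6.85588565e-01,-5.38355562e-01,-2.24345291e+02],[-3.10314657e-01,4.39931327e-01,-8.42713024e-01,1.19103020e+03]])),
"side":(564.4739933158243,321.14880712361855,227.31189569681567,np.array([[-8.37887241e-01,-5.45843315e-01,2.17099156e-04,4.76949890e+02],[-4.12323827e-01,6.32669761e-01,-6.55528821e-01,3.41506502e+02],[3.57678672e-01,-5.49348750e-01,-7.55170125e-01,7.78923268e+02]]))}
def ray(n,p):
    f,cx,cy,T=C[n];R=T[:,:3];d=R.T@np.array([(p[0]-cx)/f,(p[1]-cy)/f,1]);return -R.T@T[:,3],d/np.linalg.norm(d)
def tri(p,q):
    a,d=ray("scene",p);b,e=ray("side",q)
    s=np.linalg.lstsq(np.c_[d,-e],b-a,rcond=None)[0];P,Q=a+s[0]*d,b+s[1]*e
    return (P+Q)/2,np.linalg.norm(P-Q)
def proj(n,X):
    f,cx,cy,T=C[n];c=T[:,:3]@X+T[:,3];return f*c[0]/c[2]+cx,f*c[1]/c[2]+cy
def plane(n,p,q):
    m=np.cross(ray(n,p)[1],ray(n,q)[1]);return m/np.linalg.norm(m)
def unit(v): return v/np.linalg.norm(v)
E
python3 - <<'E'
from h import *
np.set_printoptions(precision=3,suppress=True)
b=cv2.imread("pics/side0.png").astype(int)
m=((b[...,0]>b[...,2]+15)&(b[...,0]>b[...,1]+5));m[:300]=0;m[410:]=0;m[:,:250]=0;m[:,345:]=0
L=[];R=[]
for y in range(335,388):
    x=np.where(m[y])[0]
    if len(x)>30:L.append((x[0]-.5,y));R.append((x[-1]+.5,y))
def fit(P):
    for _ in range(3):
        P=np.array(P);k=np.polyfit(P[:,1],P[:,0],1);e=abs(np.polyval(k,P[:,1])-P[:,0]);P=P[e<1.2]
    return (np.polyval(k,330),330),(np.polyval(k,390),390)
l,rr=fit(L),fit(R);print(l,rr)
d=unit(np.cross(plane("side",*l),plane("side",*rr)));d*=np.sign(d[2]);print("tin axis",d,"tilt",np.degrees(np.arccos(d[2])),"az",np.degrees(np.arctan2(d[1],d[0])))
mouth,g=tri((344.9,153.6),(294.8,324.4));print("mouth",mouth,g)
print("expected mouth z~",112*np.cos(np.pi/6))
for n,p in(("scene",(227,320.6)),("side",(390,203.5))):
    o,v=ray(n,p);print(n,"tumbler@85",o+v*(85-o[2])/v[2])
print("tumbler tri",tri((227,320.6),(390,203.5)))
# brush handle top corners
sc=[(165+x/2.985,265+(y-300)/3) for x,y in((121,342),(150,324),(185,358),(155,382))]
si=[(330+(x-400)/2.985,145+(y-300)/3) for x,y in((590,310),(626,325),(608,348),(572,333))]
for n,P in(("scene",sc),("side",si)):
    W=[]
    for p in P:
        o,v=ray(n,p);W.append(o+v*(198-o[2])/v[2])
    W=np.array(W);print(n,W,W.mean(0),[ (np.linalg.norm(W[i]-W[i-1]),np.degrees(np.arctan2(*(W[i]-W[i-1])[1::-1]))) for i in range(4)])
print("top",tri(np.mean(sc,0),np.mean(si,0)))
E
```

```text
((np.float64(271.7896844744724), 330), (np.float64(285.369819600195), 390)) ((np.float64(317.12445414847184), 330), (np.float64(326.9497816593886), 390))
tin axis [ 0.233 -0.149  0.961] tilt 16.086283005087477 az -32.64279053139477
mouth [519.103 144.863 127.272] 0.4396058997005748
expected mouth z~ 96.99484522385714
scene tumbler@85 [ 536.784 -174.539   85.   ]
side tumbler@85 [ 534.519 -169.988   85.   ]
tumbler tri (array([ 535.631, -173.34 ,   81.436]), np.float64(0.5902545123801366))
scene [[ 522.893 -179.444  198.   ]
 [ 527.195 -165.72   198.   ]
 [ 549.712 -169.645  198.   ]
 [ 546.805 -185.582  198.   ]] [ 536.651 -175.098  198.   ] [(np.float64(24.687499576625413), np.float64(165.60260354654645)), (np.float64(14.382160572467688), np.float64(72.59502916954969)), (np.float64(22.857214792424358), np.float64(-9.888531798391167)), (np.float64(16.199848097972634), np.float64(-100.33933202299609))]
side [[ 546.651 -183.038  198.   ]
 [ 524.407 -182.916  198.   ]
 [ 523.993 -161.253  198.   ]
 [ 545.939 -161.187  198.   ]] [ 535.247 -172.099  198.   ] [(np.float64(21.862928734953513), np.float64(-88.13205545460407)), (np.float64(22.244541850528172), np.float64(179.6848140303759)), (np.float64(21.66671376269205), np.float64(91.09596710652406)), (np.float64(21.946081620321372), np.float64(0.17281523216432432))]
top (array([ 535.957, -174.336,  195.948]), np.float64(0.4204709548059296))
```

```bash
python3 - <<'E'
from h import *
np.set_printoptions(precision=3,suppress=True)
M=np.array([519.1,144.9,127.3]);t=np.pi/6
for az in range(-75,76,15):
    a=np.radians(az);d=np.array([np.sin(t)*np.cos(a),np.sin(t)*np.sin(a),np.cos(t)])
    u=unit(np.cross(d,[0,0,1]));o=[]
    print(az,"scene floor",np.array(proj("scene",M-107*d)),"side base",np.array(proj("side",M-112*d)),"base z",(M-112*d)[2])
a=cv2.imread("pics/scene0.png");s=cv2.imread("pics/side0.png")
# rim outer ellipse in scene: bright blue contour; inner floor: lighter region
h=a[125:180,315:375].astype(int)
bl=(h[...,0]>h[...,2]+12)
for y in range(0,55,2): print(y+125,''.join('%4d'%v for v in h[y,:52:2,0]))
# tin bottom ellipse in side
hs=s.astype(int);m=((hs[...,0]>hs[...,2]+15)&(hs[...,0]>hs[...,1]+5))
for y in range(384,408,2):
    x=np.where(m[y,250:345])[0]+250;print(y,x[[0,-1]] if len(x) else 0)
E
```

```text
-75 scene floor [352.417 166.328] side base [283.983 390.726] base z 30.305154776142857
-60 scene floor [344.609 164.926] side base [293.731 392.462] base z 30.305154776142857
-45 scene floor [336.666 165.133] side base [303.714 391.734] base z 30.305154776142857
-30 scene floor [329.088 166.936] side base [313.164 388.606] base z 30.305154776142857
-15 scene floor [322.358 170.232] side base [321.371 383.341] base z 30.305154776142857
0 scene floor [316.915 174.825] side base [327.744 376.372] base z 30.305154776142857
15 scene floor [313.134 180.436] side base [331.865 368.251] base z 30.305154776142857
30 scene floor [311.294 186.712] side base [333.51  359.586] base z 30.305154776142857
45 scene floor [311.561 193.242] side base [332.643 350.989] base z 30.305154776142857
60 scene floor [313.96  199.579] side base [329.403 343.028] base z 30.305154776142857
75 scene floor [318.365 205.275] side base [324.069 336.198] base z 30.305154776142857
125  100  98  99  99 100 100  98  99  99  99 100 100 100  98  98  99  98  98  99  98  99  98  99  99  99  99
127   99  97  99  98 100  99  
[... 2364 characters left out ...]
103
171   29  38  35  25  36  37  35  33  33  33  30  71 104 101  74  81  91 102 104  56  37  40  57  97  72  42
173   36  31  36  31  29  34  35  35  33  35  35  32  32  32  41  39  30  33  32  29  31  26  21  38  37  38
175   30  30  35  37  24  28  38  36  34  33  32  37  35  35  34  29  28  26  25  28  25  23  32  38  41  38
177   23  25  31  35  37  30  24  36  34  35  36  26  27  26  24  25  29  26  27  24  27  24  40  39  40  44
179   24  30  26  34  35  36  28  29  28  26  26  28  27  25  28  24  29  25  27  27  26  43  38  18  17   8
384 [284 327]
386 [285 327]
388 [285 326]
390 [286 326]
392 [286 325]
394 [287 323]
396 [287 321]
398 [289 318]
400 [292 314]
402 [297 307]
404 0
406 0
```

The tin fits one pose in both views: mouth at (519,145,127), azimuth about -39°, 30° lean. The predicted floor and base centres match the pixels seen. Next I'll check the red brushes' clearance and plan the moves.

```bash
cat >> h.py <<'E'
import json,os
from scipy.spatial.transform import Rotation as Ro
def cmd():
    d=json.load(open("cmd.json"));return np.array(d["p"]),Ro.from_quat(d["q"])
def put(p,R): json.dump(dict(p=list(p),q=list(R.as_quat())),open("cmd.json","w"))
def add(t=(0,0,0),a=(0,0,0)):      # a played final row: cm, rad
    p,R=cmd();put(p+R.apply(np.array(t)*10.),R*Ro.from_rotvec(a))
def need(P,R1):                    # row to reach TCP P (mm), orientation R1
    p,R=cmd();return np.round(R.inv().apply(np.array(P)-p)/10,2),np.round((R.inv()*R1).as_rotvec(),3)
Rdown=lambda az:Ro.from_matrix(np.c_[np.r_[np.sin(az),-np.cos(az),0],np.r_[np.cos(az),np.sin(az),0],[0,0,-1]])  # tool y at azimuth az
D=(lambda t,a:np.array([np.sin(t)*np.cos(a),np.sin(t)*np.sin(a),np.cos(t)]))(np.pi/6,np.radians(-39))
M=np.array([519.1,144.9,127.3]);TUM=np.array([535.5,-173,0])
E
python3 - <<'E'
from h import *
np.set_printoptions(precision=3,suppress=True)
put([225.947,528.785,205.493],Ro.from_quat([.200535,.979686,0,0]))
for p in((180,352),(249,350)):
    o,v=ray("scene",p);print("red top@195",o+v*(195-o[2])/v[2])
print((cmd()[1].inv()*Rdown(np.radians(67))).magnitude())
Rg=Rdown(np.radians(78));print("above tumbler",need([535.5,-173.5,270],Rg))
# wrist estimate: R = Rz(q1)Ry(q23)Rz(q4)Ry(q5)Rz(q6)
def fk(q1,q23,q4,q5,q6): return Ro.from_euler("ZYZYZ",[q1,q23,q4,q5,q6]) if 0 else Ro.from_rotvec([0,0,q1])*Ro.from_rotvec([0,q23,0])*Ro.from_rotvec([0,0,q4])*Ro.from_rotvec([0,q5,0])*Ro.from_rotvec([0,0,q6])
off=fk(1.046,.2766+1.506,0,1.3607,-.121).inv()*cmd()[1];print("tool offset",off.as_rotvec())
tilt=Ro.from_rotvec(np.cross([0,0,1],D)/np.sin(np.pi/6)*np.pi/6)
for az in(78,-102):
  for nm,R,q1,q23 in(("grasp",Rdown(np.radians(az)),-.31,1.6),("tin",tilt*Rdown(np.radians(az)),.12,1.5),("tin+90",tilt*Rdown(np.radians(az+90)),.12,1.5)):
    W=(Ro.from_rotvec([0,q23,0]).inv()*Ro.from_rotvec([0,0,-q1])*R*off.inv());print(az,nm,W.as_euler("ZYZ"))
E
```

```text
red top@195 [ 561.482 -270.488  195.   ]
red top@195 [ 626.047 -221.312  195.   ]Traceback (most recent call last):
  File "<stdin>", line 6, in <module>
  File "h.py", line 24, in <lambda>
    Rdown=lambda az:Ro.from_matrix(np.c_[np.r_[np.sin(az),-np.cos(az),0],np.r_[np.cos(az),np.sin(az),0],[0,0,-1]])  # tool y at azimuth az
                    ~~~~~~~~~~~~~~^^^^^^^^^^^^^^^^^^^^^^^^^^^^^^^^^^^^^^^^^^^^^^^^^^^^^^^^^^^^^^^^^^^^^^^^^^^^^^^^
  File "scipy/spatial/transform/_rotation.pyx", line 1143, in scipy.spatial.transform._rotation.Rotation.from_matrix
ValueError: Non-positive determinant (left-handed or null coordinate frame) in rotation matrix 0: [[ 0.921  0.391  0.   ]
 [-0.391  0.921  0.   ]
 [ 0.     0.    -1.   ]].
```

```bash
sed -i 's/np.r_\[np.sin(az),-np.cos(az),0\]/np.r_[-np.sin(az),np.cos(az),0]/' h.py
python3 - <<'E'
from h import *
np.set_printoptions(precision=3,suppress=True)
put([225.947,528.785,205.493],Ro.from_quat([.200535,.979686,0,0]))
print((cmd()[1].inv()*Rdown(np.radians(67))).magnitude())
Rg=Rdown(np.radians(78));print("above tumbler",need([535.5,-173.5,270],Rg))
def fk(q1,q23,q4,q5,q6): return Ro.from_rotvec([0,0,q1])*Ro.from_rotvec([0,q23,0])*Ro.from_rotvec([0,0,q4])*Ro.from_rotvec([0,q5,0])*Ro.from_rotvec([0,0,q6])
off=fk(1.046,.2766+1.506,0,1.3607,-.121).inv()*cmd()[1];print("tool offset",off.as_rotvec())
tilt=Ro.from_rotvec(np.cross([0,0,1],D)/np.sin(np.pi/6)*np.pi/6)
for az in(78,-102):
  for nm,R,q1,q23 in(("grasp",Rdown(np.radians(az)),-.31,1.6),("tin",tilt*Rdown(np.radians(az)),.12,1.5),("tin+90",tilt*Rdown(np.radians(az+90)),.12,1.5)):
    W=(Ro.from_rotvec([0,q23,0]).inv()*Ro.from_rotvec([0,0,-q1])*R*off.inv());print(az,nm,W.as_euler("ZYZ"))
E
```

```text
0.002382454707801326
above tumbler (array([-56.06, -52.42,  -6.45]), array([ 0.   ,  0.   , -0.194]))
tool offset [-0.001 -0.001  1.571]
78 grasp [-0.002  1.542 -1.671]
78 tin [ 0.403  1.992 -1.141]
78 tin+90 [ 0.403  1.99  -2.711]
-102 grasp [0.002 1.542 1.47 ]
-102 tin [0.406 1.991 2.002]
-102 tin+90 [0.405 1.993 0.431]
```

Call:
play_rows(
  increments=[
    {"tx":-1.5,"ty":-1.4,"tz":-2,"fingers":0.35},
    {"tx":-4.5,"ty":-4.2,"tz":-4,"fingers":0.35},
    {"tx":-8.5,"ty":-8,"tz":-6,"fingers":0.35},
    {"tx":-12.5,"ty":-11.7,"tz":-6.5,"fingers":0.35},
    {"tx":-16.5,"ty":-15.4,"tz":-6.5,"fingers":0.35},
    {"tx":-20.5,"ty":-19.2,"tz":-6.5,"az":-0.05,"fingers":0.35},
    {"tx":-24.5,"ty":-22.9,"tz":-6.5,"az":-0.1,"fingers":0.35},
    {"tx":-28.5,"ty":-26.6,"tz":-6.5,"az":-0.15,"fingers":0.35},
    {"tx":-32.5,"ty":-30.4,"tz":-6.5,"az":-0.194,"fingers":0.35},
    {"tx":-36.5,"ty":-34.1,"tz":-6.5,"az":-0.194,"fingers":0.35},
    {"tx":-40.5,"ty":-37.9,"tz":-6.5,"az":-0.194,"fingers":0.35},
    {"tx":-44.5,"ty":-41.6,"tz":-6.5,"az":-0.194,"fingers":0.35},
    {"tx":-48.5,"ty":-45.4,"tz":-6.5,"az":-0.194,"fingers":0.35},
    {"tx":-52,"ty":-48.6,"tz":-6.5,"az":-0.194,"fingers":0.35},
    {"tx":-54.5,"ty":-51,"tz":-6.5,"az":-0.194,"fingers":0.35},
    {"tx":-56.1,"ty":-52.4,"tz":-6.5,"az":-0.194,"fingers":0.35},
    {"tx":-56.1,"ty":-52.4,"tz":-6.5,"az":-0.194,"fingers":0.35},
    {"tx":-56.1,"ty":-52.4,"tz":-6.5,"az":-0.194,"fingers":0.35},
  ],
)

```text
invalid input at $.increments[0]: expected keys tx, ty, tz, ax, ay, az, fingers
```

```bash
python3 - <<'E'
from h import *
from station import r
np.set_printoptions(precision=3,suppress=True)
add((-56.1,-52.4,-6.5),(0,0,-.194))
s=r.sense();print(s["tool_pos"],s["q"],s["grip_width"],cmd()[0])
c=r.snapshot("wrist");f=c["frame"];print(c["fx"],c["cx"],c["cy"])
T=np.array(c["camera_from_world"])
def pw(X):
    v=T[:3,:3]@np.array(X)+T[:3,3];th=np.arctan2(np.hypot(v[0],v[1]),v[2]);k=c["fx"]*th/np.hypot(v[0],v[1]);return c["cx"]+k*v[0],c["cy"]+k*v[1]
for X in([536,-174,198],[535.5,-172.5,85]):print(X,pw(X))
cv2.imwrite("pics/w1.png",f)
E
```

```text
[225.655 528.334 204.716] [ 1.046  0.277  1.506  0.     1.361 -0.121] 94.27997042973514 [ 535.935 -173.5    270.493]
371.64829954431775 320.97788912889797 237.3322347144003
[536, -174, 198] (np.float64(27.877037830791494), np.float64(555.3107494710769))
[535.5, -172.5, 85] (np.float64(52.705878037048706), np.float64(514.5582700895211))
```

View pics/w1.png

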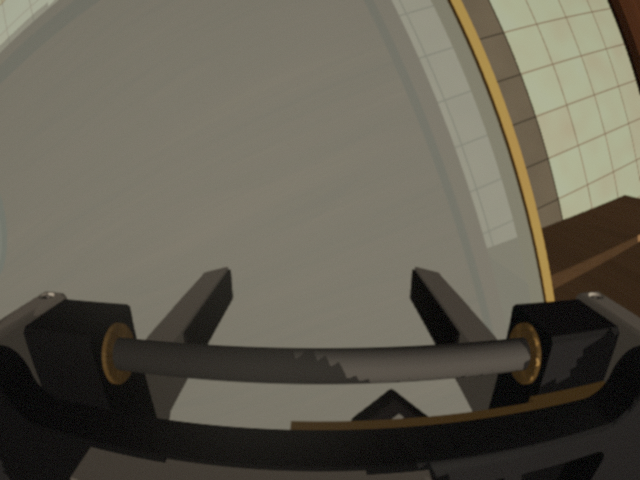

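The move was refused because every row needs all seven keys. The wrist view shows only bare counter and the open fingers, so the arm hasn't moved. The logged pose already holds this target, so I'm resending the same rows with all keys.

Call:
play_rows(
  increments=[
    {"tx":-1.5,"ty":-1.4,"tz":-2,"ax":0,"ay":0,"az":0,"fingers":0.35},
    {"tx":-4.5,"ty":-4.2,"tz":-4,"ax":0,"ay":0,"az":0,"fingers":0.35},
    {"tx":-8.5,"ty":-8,"tz":-6,"ax":0,"ay":0,"az":0,"fingers":0.35},
    {"tx":-12.5,"ty":-11.7,"tz":-6.5,"ax":0,"ay":0,"az":0,"fingers":0.35},
    {"tx":-16.5,"ty":-15.4,"tz":-6.5,"ax":0,"ay":0,"az":0,"fingers":0.35},
    {"tx":-20.5,"ty":-19.2,"tz":-6.5,"ax":0,"ay":0,"az":-0.05,"fingers":0.35},
    {"tx":-24.5,"ty":-22.9,"tz":-6.5,"ax":0,"ay":0,"az":-0.1,"fingers":0.35},
    {"tx":-28.5,"ty":-26.6,"tz":-6.5,"ax":0,"ay":0,"az":-0.15,"fingers":0.35},
    {"tx":-32.5,"ty":-30.4,"tz":-6.5,"ax":0,"ay":0,"az":-0.194,"fingers":0.35},
    {"tx":-36.5,"ty":-34.1,"tz":-6.5,"ax":0,"ay":0,"az":-0.194,"fingers":0.35},
    {"tx":-40.5,"ty":-37.9,"tz":-6.5,"ax":0,"ay":0,"az":-0.194,"fingers":0.35},
    {"tx":-44.5,"ty":-41.6,"tz":-6.5,"ax":0,"ay":0,"az":-0.194,"fingers":0.35},
    {"tx":-48.5,"ty":-45.4,"tz":-6.5,"ax":0,"ay":0,"az":-0.194,"fingers":0.35},
    {"tx":-52,"ty":-48.6,"tz":-6.5,"ax":0,"ay":0,"az":-0.194,"fingers":0.35},
    {"tx":-54.5,"ty":-51,"tz":-6.5,"ax":0,"ay":0,"az":-0.194,"fingers":0.35},
    {"tx":-56.1,"ty":-52.4,"tz":-6.5,"ax":0,"ay":0,"az":-0.194,"fingers":0.35},
    {"tx":-56.1,"ty":-52.4,"tz":-6.5,"ax":0,"ay":0,"az":-0.194,"fingers":0.35},
    {"tx":-56.1,"ty":-52.4,"tz":-6.5,"ax":0,"ay":0,"az":-0.194,"fingers":0.35},
  ],
)

```text
time: 2.4
tool_pos: [535.2, -172.4, 270.8]
tcp_rot: [-0.0, 0.104, 0.995, 0.0]
wrist_force: [-0.6, -0.3, 0.0]
grip_width: 61.2
grip_force: 0.0
```

```bash
python3 - <<'E'
from h import *
from station import r
np.set_printoptions(precision=3,suppress=True)
s=r.sense();print(s["tool_pos"],s["q"],s["grip_width"],cmd()[0])
c=r.snapshot("wrist");f=c["frame"]
T=np.array(c["camera_from_world"])
def pw(X):
    v=T[:3,:3]@np.array(X)+T[:3,3];th=np.arctan2(np.hypot(v[0],v[1]),v[2]);k=c["fx"]*th/np.hypot(v[0],v[1]);return c["cx"]+k*v[0],c["cy"]+k*v[1]
for X in([536,-174,198],[535.5,-172.5,85]):print(X,pw(X))
cv2.imwrite("pics/w2.png",f)
E
```

```text
[ 535.225 -172.379  270.847] [-0.436  0.228  1.411  0.001  1.503 -1.798] 61.20540178464298 [ 535.935 -173.5    270.493]
[536, -174, 198] (np.float64(320.94158015422704), np.float64(247.30767177789392))
[535.5, -172.5, 85] (np.float64(322.1591057861483), np.float64(216.32137503311898))
```

View pics/w2.png

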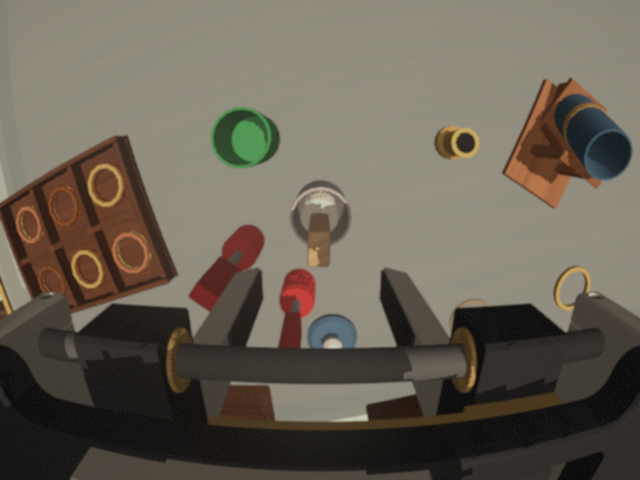

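The wrist view shows the handle top at about (319,255) (predicted 321,247) and the steel rim at (321,213) (predicted 322,216). The handle is square to the fingers and leans about 3 mm towards +x. Descending with that shift, then gripping.

Call:
play_rows(
  increments=[
    {"tx":-0.2,"ty":-0.1,"tz":1,"ax":0,"ay":0,"az":0,"fingers":0.35},
    {"tx":-0.2,"ty":-0.1,"tz":2.5,"ax":0,"ay":0,"az":0,"fingers":0.35},
    {"tx":-0.2,"ty":-0.1,"tz":4,"ax":0,"ay":0,"az":0,"fingers":0.35},
    {"tx":-0.2,"ty":-0.1,"tz":5.5,"ax":0,"ay":0,"az":0,"fingers":0.35},
    {"tx":-0.2,"ty":-0.1,"tz":7,"ax":0,"ay":0,"az":0,"fingers":0.35},
    {"tx":-0.2,"ty":-0.1,"tz":8.5,"ax":0,"ay":0,"az":0,"fingers":0.35},
    {"tx":-0.2,"ty":-0.1,"tz":10,"ax":0,"ay":0,"az":0,"fingers":0.35},
    {"tx":-0.2,"ty":-0.1,"tz":11.2,"ax":0,"ay":0,"az":0,"fingers":0.35},
    {"tx":-0.2,"ty":-0.1,"tz":12,"ax":0,"ay":0,"az":0,"fingers":0.35},
    {"tx":-0.2,"ty":-0.1,"tz":12,"ax":0,"ay":0,"az":0,"fingers":0.35},
    {"tx":-0.2,"ty":-0.1,"tz":12,"ax":0,"ay":0,"az":0,"fingers":0.6},
    {"tx":-0.2,"ty":-0.1,"tz":12,"ax":0,"ay":0,"az":0,"fingers":0.75},
    {"tx":-0.2,"ty":-0.1,"tz":12,"ax":0,"ay":0,"az":0,"fingers":1},
    {"tx":-0.2,"ty":-0.1,"tz":12,"ax":0,"ay":0,"az":0,"fingers":1},
    {"tx":-0.2,"ty":-0.1,"tz":12,"ax":0,"ay":0,"az":0,"fingers":1},
    {"tx":-0.2,"ty":-0.1,"tz":12,"ax":0,"ay":0,"az":0,"fingers":1},
  ],
  grip_force=40,
)

```text
time: 4.45
tool_pos: [537.7, -174.9, 150.6]
tcp_rot: [0.0, 0.105, 0.995, 0.0]
wrist_force: [-0.3, -0.4, 1.4]
grip_width: 15.8
grip_force: 40.0
```

Call:
play_rows(
  increments=[
    {"tx":0,"ty":0,"tz":-0.7,"ax":0,"ay":0,"az":0,"fingers":1},
    {"tx":0,"ty":0,"tz":-2,"ax":0,"ay":0,"az":0,"fingers":1},
    {"tx":0,"ty":0,"tz":-4,"ax":0,"ay":0,"az":0,"fingers":1},
    {"tx":0,"ty":0,"tz":-6,"ax":0,"ay":0,"az":0,"fingers":1},
    {"tx":0,"ty":0,"tz":-8,"ax":0,"ay":0,"az":0,"fingers":1},
    {"tx":0,"ty":0,"tz":-10,"ax":0,"ay":0,"az":0,"fingers":1},
    {"tx":0,"ty":0,"tz":-12,"ax":0,"ay":0,"az":0,"fingers":1},
    {"tx":0,"ty":0,"tz":-14,"ax":0,"ay":0,"az":0,"fingers":1},
    {"tx":0,"ty":0,"tz":-16,"ax":0,"ay":0,"az":0,"fingers":1},
    {"tx":0,"ty":0,"tz":-17.5,"ax":0,"ay":0,"az":0,"fingers":1},
    {"tx":0,"ty":0,"tz":-18,"ax":0,"ay":0,"az":0,"fingers":1},
    {"tx":0,"ty":0,"tz":-18,"ax":0,"ay":0,"az":0,"fingers":1},
    {"tx":0,"ty":0,"tz":-18,"ax":0,"ay":0,"az":0,"fingers":1},
  ],
)

```text
time: 6.08
tool_pos: [537.3, -174.8, 329.6]
tcp_rot: [-0.001, 0.105, 0.995, 0.0]
wrist_force: [0.0, 0.5, -0.7]
grip_width: 15.9
grip_force: 40.0
```

```bash
python3 - <<'E'
from h import *
from station import r
np.set_printoptions(precision=3,suppress=True)
add((-.2,-.1,12));add((0,0,-18))
s=r.sense();print(s["tool_pos"],s["grip_width"],cmd()[0],s["wrist_force"],s["q"])
o=[]
for n in("scene","side"):
    f=r.snapshot(n)["frame"];cv2.imwrite(f"pics/{n}1.png",f)
    e=s["tool_pos"]-[0,0,75];x,y=map(int,proj(n,e));print(n,x,y);x=min(max(x,67),572);y=min(max(y,75),404)
    o.append(cv2.resize(f[y-75:y+75,x-66:x+67],(399,450),interpolation=cv2.INTER_CUBIC));print("off",x-66,y-75)
cv2.imwrite("pics/c1.png",np.hstack(o))
E
```

```text
[ 537.296 -174.753  329.617] 15.870292977312861 [ 537.683 -174.895  330.493] [ 0.016  0.459 -0.743] [-0.438  0.22   1.283  0.     1.641 -1.799]
scene 210 258
off 144 183
side 399 125
off 333 50
```

View pics/c1.png

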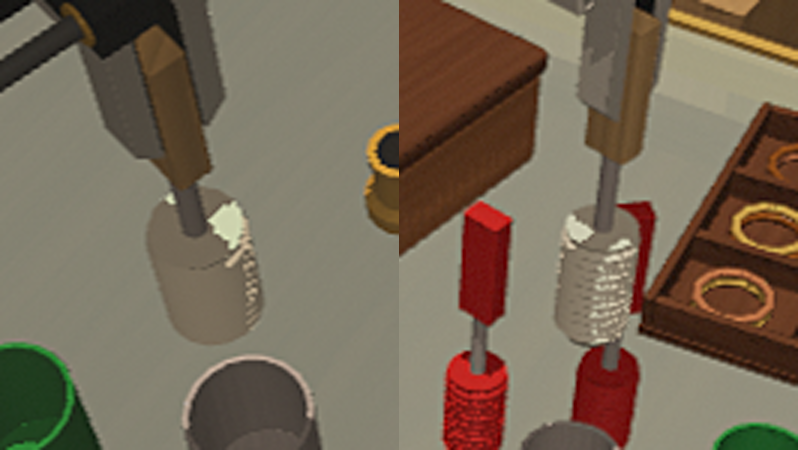

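```bash
python3 - <<'E'
from h import *
np.set_printoptions(precision=3,suppress=True)
h,g=tri((209.3,259),(401.7,124));e,g2=tri((216,290.7),(397.3,160));G=np.array([537.3,-174.8,348.6])
print("head top",h,g,"end",e,g2,"len",np.linalg.norm(h-e))
for a,b in((G,h),(G,e)):
    d=unit(a-b);print(np.linalg.norm(a-b),d, "tilt deg",np.degrees(d[:2]))
E
```

```text
head top [ 536.52  -176.714  256.759] 1.6015053957595873 end [ 536.159 -178.94   180.588] 0.7902860941308923 len 76.20457808235746
91.86448414705288 [0.008 0.021 1.   ] tilt deg [0.487 1.194]
168.06730580639655 [0.007 0.025 1.   ] tilt deg [0.389 1.412]
```

```bash
cat >> h.py <<'E'
tilt=Ro.from_rotvec(np.cross([0,0,1],D)/np.sin(np.pi/6)*np.pi/6)
Rt=tilt*Rdown(np.radians(78));E0=np.array([0,-3,147.])
tcp_at=lambda s:M+(s-107)*D-Rt.apply(E0)
E
python3 - <<'E'
from h import *
np.set_printoptions(precision=3,suppress=True)
print(tcp_at(167),need(tcp_at(167),Rt))
p,R=cmd();t,a=need(tcp_at(167),Rt)
for k in(.25,.5,.75,1):
    Rk=R*Ro.from_rotvec(a*min(1,k));print(k,p+R.apply(t*10*k)+Rk.apply(E0))
E
```

```text
[600.3    82.585 307.248] (array([-0.76, 26.49,  2.32]), array([-0.238,  0.467, -0.   ]))
0.25 [ 537.779 -101.35   178.775]
0.5 [538.737 -25.064 176.559]
0.75 [540.185  50.825 176.784]
1 [542.367 126.119 179.346]
```

Call:
play_rows(
  increments=[
    {"tx":0,"ty":0.8,"tz":0,"ax":-0.007,"ay":0.014,"az":0,"fingers":1},
    {"tx":-0.1,"ty":2.6,"tz":0.2,"ax":-0.024,"ay":0.047,"az":0,"fingers":1},
    {"tx":-0.1,"ty":5.3,"tz":0.5,"ax":-0.048,"ay":0.093,"az":0,"fingers":1},
    {"tx":-0.2,"ty":8,"tz":0.7,"ax":-0.072,"ay":0.141,"az":0,"fingers":1},
    {"tx":-0.3,"ty":10.7,"tz":0.9,"ax":-0.096,"ay":0.189,"az":0,"fingers":1},
    {"tx":-0.4,"ty":13.4,"tz":1.2,"ax":-0.12,"ay":0.236,"az":0,"fingers":1},
    {"tx":-0.5,"ty":16.1,"tz":1.4,"ax":-0.145,"ay":0.284,"az":0,"fingers":1},
    {"tx":-0.5,"ty":18.8,"tz":1.6,"ax":-0.169,"ay":0.331,"az":0,"fingers":1},
    {"tx":-0.6,"ty":21.5,"tz":1.9,"ax":-0.193,"ay":0.379,"az":0,"fingers":1},
    {"tx":-0.7,"ty":24,"tz":2.1,"ax":-0.216,"ay":0.423,"az":0,"fingers":1},
    {"tx":-0.8,"ty":25.7,"tz":2.3,"ax":-0.231,"ay":0.453,"az":0,"fingers":1},
    {"tx":-0.8,"ty":26.5,"tz":2.3,"ax":-0.238,"ay":0.467,"az":0,"fingers":1},
    {"tx":-0.8,"ty":26.5,"tz":2.3,"ax":-0.238,"ay":0.467,"az":0,"fingers":1},
    {"tx":-0.8,"ty":26.5,"tz":2.3,"ax":-0.238,"ay":0.467,"az":0,"fingers":1},
  ],
)

```text
time: 7.92
tool_pos: [600.5, 82.1, 308.0]
tcp_rot: [-0.217, 0.101, 0.961, 0.141]
wrist_force: [0.1, -0.1, -0.5]
grip_width: 16.1
grip_force: 40.0
```

```bash
python3 - <<'E'
from h import *
from station import r
np.set_printoptions(precision=3,suppress=True)
add((-.8,26.5,2.3),(-.238,.467,0))
s=r.sense();p,R=cmd();w=s["tcp_rot"];print(s["tool_pos"],p,"rot err",(R.inv()*Ro.from_quat(np.r_[w[1:],w[0]])).magnitude(),s["q"])
tip=s["tool_pos"]+Ro.from_quat(np.r_[w[1:],w[0]]).apply(E0)
o=[]
for n in("scene","side"):
    f=r.snapshot(n)["frame"].copy();x,y=map(int,proj(n,M+40*D))
    x0,y0=x-66,max(0,y-90);c=cv2.resize(f[y0:y0+180,x0:x0+133],(399,540),interpolation=cv2.INTER_CUBIC)
    for X in(M,tip): q=proj(n,X);cv2.circle(c,(int((q[0]-x0+.5)*3),int((q[1]-y0+.5)*3)),3,(0,0,255),-1)
    print(n,x0,y0);o.append(c)
cv2.imwrite("pics/c2.png",np.hstack(o))
E
```

```text
[600.53   82.111 308.015] [600.699  82.628 307.493] rot err 0.0011210979652315138 [-0.146  0.543  0.955  0.297  2.084 -1.418]
scene 283 58
side 223 209
```

View pics/c2.png

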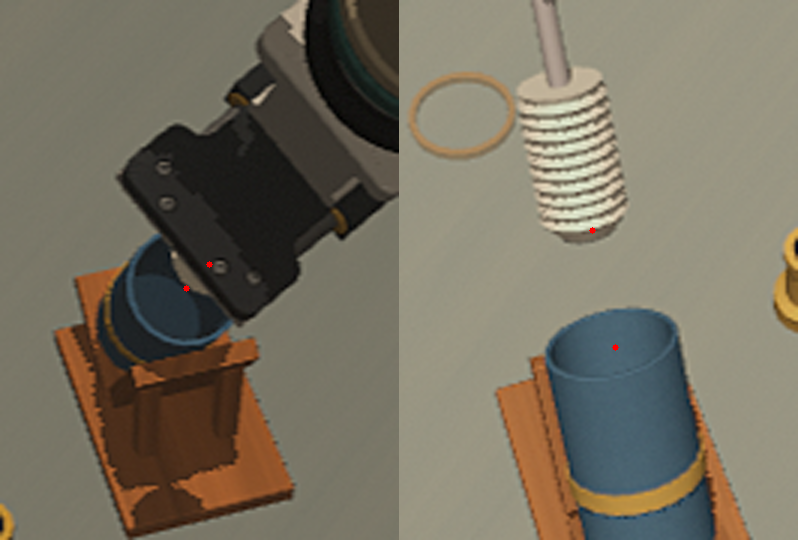

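The side view shows the brush tip at about (588,228) in line with the tin axis, against a predicted (592,230). The mouth centre lands on the rim in both views. Inserting slowly along the tool axis.

Call:
play_rows(
  increments=[
    {"tx":0,"ty":0,"tz":0.7,"ax":0,"ay":0,"az":0,"fingers":1},
    {"tx":0,"ty":0,"tz":2,"ax":0,"ay":0,"az":0,"fingers":1},
    {"tx":0,"ty":0,"tz":3.3,"ax":0,"ay":0,"az":0,"fingers":1},
    {"tx":0,"ty":0,"tz":4.5,"ax":0,"ay":0,"az":0,"fingers":1},
    {"tx":0,"ty":0,"tz":5.5,"ax":0,"ay":0,"az":0,"fingers":1},
    {"tx":0,"ty":0,"tz":6.5,"ax":0,"ay":0,"az":0,"fingers":1},
    {"tx":0,"ty":0,"tz":7.5,"ax":0,"ay":0,"az":0,"fingers":1},
    {"tx":0,"ty":0,"tz":8.5,"ax":0,"ay":0,"az":0,"fingers":1},
    {"tx":0,"ty":0,"tz":9.5,"ax":0,"ay":0,"az":0,"fingers":1},
    {"tx":0,"ty":0,"tz":10.5,"ax":0,"ay":0,"az":0,"fingers":1},
    {"tx":0,"ty":0,"tz":11.5,"ax":0,"ay":0,"az":0,"fingers":1},
    {"tx":0,"ty":0,"tz":12.5,"ax":0,"ay":0,"az":0,"fingers":1},
    {"tx":0,"ty":0,"tz":13.5,"ax":0,"ay":0,"az":0,"fingers":1},
    {"tx":0,"ty":0,"tz":14,"ax":0,"ay":0,"az":0,"fingers":1},
    {"tx":0,"ty":0,"tz":14,"ax":0,"ay":0,"az":0,"fingers":1},
  ],
)

```text
time: 9.9
tool_pos: [546.0, 126.9, 186.1]
tcp_rot: [-0.217, 0.101, 0.96, 0.141]
wrist_force: [-0.1, -0.8, -1.3]
grip_width: 15.7
grip_force: 40.0
```

Call:
play_rows(
  increments=[
    {"tx":0,"ty":0,"tz":0.4,"ax":0,"ay":0,"az":0,"fingers":1},
    {"tx":0,"ty":0,"tz":0.8,"ax":0,"ay":0,"az":0,"fingers":1},
    {"tx":0,"ty":0,"tz":1.2,"ax":0,"ay":0,"az":0,"fingers":1},
    {"tx":0,"ty":0,"tz":1.6,"ax":0,"ay":0,"az":0,"fingers":1},
    {"tx":0,"ty":0,"tz":1.9,"ax":0,"ay":0,"az":0,"fingers":1},
    {"tx":0,"ty":0,"tz":2.1,"ax":0,"ay":0,"az":0,"fingers":1},
    {"tx":0,"ty":0,"tz":2.1,"ax":0,"ay":0,"az":0,"fingers":1},
    {"tx":0,"ty":0,"tz":2.1,"ax":0,"ay":0,"az":0,"fingers":1},
  ],
)

```text
time: 10.9
tool_pos: [538.2, 133.3, 168.2]
tcp_rot: [-0.217, 0.101, 0.961, 0.141]
wrist_force: [0.0, 0.1, -1.3]
grip_width: 15.6
grip_force: 40.0
```

Estimated height above the floor is 6 mm with no contact yet. I'll creep down to feel for it.

Call:
play_rows(
  increments=[
    {"tx":0,"ty":0,"tz":0.1,"ax":0,"ay":0,"az":0,"fingers":1},
    {"tx":0,"ty":0,"tz":0.2,"ax":0,"ay":0,"az":0,"fingers":1},
    {"tx":0,"ty":0,"tz":0.3,"ax":0,"ay":0,"az":0,"fingers":1},
    {"tx":0,"ty":0,"tz":0.4,"ax":0,"ay":0,"az":0,"fingers":1},
    {"tx":0,"ty":0,"tz":0.4,"ax":0,"ay":0,"az":0,"fingers":1},
  ],
)

```text
time: 11.52
tool_pos: [536.5, 134.7, 164.6]
tcp_rot: [-0.217, 0.101, 0.961, 0.141]
wrist_force: [-0.3, 0.4, -0.2]
grip_width: 16.1
grip_force: 40.0
```

Call:
play_rows(
  increments=[
    {"tx":0,"ty":0,"tz":0.1,"ax":0,"ay":0,"az":0,"fingers":1},
    {"tx":0,"ty":0,"tz":0.2,"ax":0,"ay":0,"az":0,"fingers":1},
    {"tx":0,"ty":0,"tz":0.3,"ax":0,"ay":0,"az":0,"fingers":1},
    {"tx":0,"ty":0,"tz":0.3,"ax":0,"ay":0,"az":0,"fingers":1},
  ],
)

```text
time: 12.02
tool_pos: [536.4, 134.8, 164.5]
tcp_rot: [-0.216, 0.101, 0.961, 0.141]
wrist_force: [2.9, -3.8, 10.7]
grip_width: 16.2
grip_force: 40.0
```

Contact at 11 N, so the floor is found. Next come the strokes, stopping about 2 mm above the floor.

Call:
play_rows(
  increments=[
    {"tx":0,"ty":0,"tz":-0.6,"ax":0,"ay":0,"az":0,"fingers":1},
    {"tx":0,"ty":0,"tz":-1.8,"ax":0,"ay":0,"az":0,"fingers":1},
    {"tx":0,"ty":0,"tz":-3.2,"ax":0,"ay":0,"az":0,"fingers":1},
    {"tx":0,"ty":0,"tz":-4.6,"ax":0,"ay":0,"az":0,"fingers":1},
    {"tx":0,"ty":0,"tz":-5.8,"ax":0,"ay":0,"az":0,"fingers":1},
    {"tx":0,"ty":0,"tz":-6.5,"ax":0,"ay":0,"az":0,"fingers":1},
    {"tx":0,"ty":0,"tz":-6.5,"ax":0,"ay":0,"az":0,"fingers":1},
    {"tx":0,"ty":0,"tz":-5.9,"ax":0,"ay":0,"az":0,"fingers":1},
    {"tx":0,"ty":0,"tz":-4.7,"ax":0,"ay":0,"az":0,"fingers":1},
    {"tx":0,"ty":0,"tz":-3.5,"ax":0,"ay":0,"az":0,"fingers":1},
    {"tx":0,"ty":0,"tz":-2.4,"ax":0,"ay":0,"az":0,"fingers":1},
    {"tx":0,"ty":0,"tz":-1.6,"ax":0,"ay":0,"az":0,"fingers":1},
    {"tx":0,"ty":0,"tz":-1,"ax":0,"ay":0,"az":0,"fingers":1},
    {"tx":0,"ty":0,"tz":-0.6,"ax":0,"ay":0,"az":0,"fingers":1},
    {"tx":0,"ty":0,"tz":-0.4,"ax":0,"ay":0,"az":0,"fingers":1},
    {"tx":0,"ty":0,"tz":-0.4,"ax":0,"ay":0,"az":0,"fingers":1},
    {"tx":0,"ty":0,"tz":-0.4,"ax":0,"ay":0,"az":0,"fingers":1},
  ],
)

```text
time: 14.15
tool_pos: [537.2, 134.2, 165.6]
tcp_rot: [-0.217, 0.101, 0.961, 0.141]
wrist_force: [0.6, 0.7, -1.0]
grip_width: 15.8
grip_force: 40.0
```

Call:
play_rows(
  increments=[
    {"tx":0,"ty":0,"tz":-0.6,"ax":0,"ay":0,"az":0,"fingers":1},
    {"tx":0,"ty":0,"tz":-1.8,"ax":0,"ay":0,"az":0,"fingers":1},
    {"tx":0,"ty":0,"tz":-3.2,"ax":0,"ay":0,"az":0,"fingers":1},
    {"tx":0,"ty":0,"tz":-4.6,"ax":0,"ay":0,"az":0,"fingers":1},
    {"tx":0,"ty":0,"tz":-5.8,"ax":0,"ay":0,"az":0,"fingers":1},
    {"tx":0,"ty":0,"tz":-6.5,"ax":0,"ay":0,"az":0,"fingers":1},
    {"tx":0,"ty":0,"tz":-6.5,"ax":0,"ay":0,"az":0,"fingers":1},
    {"tx":0,"ty":0,"tz":-5.9,"ax":0,"ay":0,"az":0,"fingers":1},
    {"tx":0,"ty":0,"tz":-4.7,"ax":0,"ay":0,"az":0,"fingers":1},
    {"tx":0,"ty":0,"tz":-3.5,"ax":0,"ay":0,"az":0,"fingers":1},
    {"tx":0,"ty":0,"tz":-2.4,"ax":0,"ay":0,"az":0,"fingers":1},
    {"tx":0,"ty":0,"tz":-1.6,"ax":0,"ay":0,"az":0,"fingers":1},
    {"tx":0,"ty":0,"tz":-1,"ax":0,"ay":0,"az":0,"fingers":1},
    {"tx":0,"ty":0,"tz":-0.5,"ax":0,"ay":0,"az":0,"fingers":1},
    {"tx":0,"ty":0,"tz":0,"ax":0,"ay":0,"az":0,"fingers":1},
    {"tx":0,"ty":0,"tz":0,"ax":0,"ay":0,"az":0,"fingers":1},
    {"tx":0,"ty":0,"tz":0,"ax":0,"ay":0,"az":0,"fingers":1},
  ],
)

```text
time: 16.27
tool_pos: [537.2, 134.3, 165.6]
tcp_rot: [-0.217, 0.101, 0.961, 0.141]
wrist_force: [0.1, -1.0, -0.7]
grip_width: 15.6
grip_force: 40.0
```

Three floor reaches are done. Drawing out fully.

Call:
play_rows(
  increments=[
    {"tx":0,"ty":0,"tz":-0.6,"ax":0,"ay":0,"az":0,"fingers":1},
    {"tx":0,"ty":0,"tz":-1.8,"ax":0,"ay":0,"az":0,"fingers":1},
    {"tx":0,"ty":0,"tz":-3.2,"ax":0,"ay":0,"az":0,"fingers":1},
    {"tx":0,"ty":0,"tz":-4.6,"ax":0,"ay":0,"az":0,"fingers":1},
    {"tx":0,"ty":0,"tz":-6,"ax":0,"ay":0,"az":0,"fingers":1},
    {"tx":0,"ty":0,"tz":-7.4,"ax":0,"ay":0,"az":0,"fingers":1},
    {"tx":0,"ty":0,"tz":-8.8,"ax":0,"ay":0,"az":0,"fingers":1},
    {"tx":0,"ty":0,"tz":-10.2,"ax":0,"ay":0,"az":0,"fingers":1},
    {"tx":0,"ty":0,"tz":-11.6,"ax":0,"ay":0,"az":0,"fingers":1},
    {"tx":0,"ty":0,"tz":-13,"ax":0,"ay":0,"az":0,"fingers":1},
    {"tx":0,"ty":0,"tz":-14.4,"ax":0,"ay":0,"az":0,"fingers":1},
    {"tx":0,"ty":0,"tz":-15.6,"ax":0,"ay":0,"az":0,"fingers":1},
    {"tx":0,"ty":0,"tz":-16.4,"ax":0,"ay":0,"az":0,"fingers":1},
    {"tx":0,"ty":0,"tz":-16.4,"ax":0,"ay":0,"az":0,"fingers":1},
  ],
)

```text
time: 18.02
tool_pos: [601.1, 82.4, 307.8]
tcp_rot: [-0.217, 0.101, 0.961, 0.141]
wrist_force: [-0.1, -0.4, -1.2]
grip_width: 15.4
grip_force: 40.0
```

```bash
python3 - <<'E'
from h import *
from station import r
s=r.sense();p,R=cmd();print(s["tool_pos"],p)
print(need([537.7,-174.9,340],Rdown(np.radians(78))))
E
```

```text
[601.06195547  82.43739919 307.76079639] [600.69942416  82.6277595  307.493     ]
(array([  3.6 , -25.07,  -8.48]), array([ 0.238, -0.467, -0.   ]))
```

Call:
play_rows(
  increments=[
    {"tx":0.1,"ty":-0.8,"tz":-0.3,"ax":0.007,"ay":-0.014,"az":0,"fingers":1},
    {"tx":0.4,"ty":-2.5,"tz":-0.9,"ax":0.024,"ay":-0.047,"az":0,"fingers":1},
    {"tx":0.7,"ty":-5,"tz":-1.7,"ax":0.048,"ay":-0.093,"az":0,"fingers":1},
    {"tx":1.1,"ty":-7.5,"tz":-2.5,"ax":0.072,"ay":-0.141,"az":0,"fingers":1},
    {"tx":1.5,"ty":-10.1,"tz":-3.4,"ax":0.096,"ay":-0.189,"az":0,"fingers":1},
    {"tx":1.8,"ty":-12.6,"tz":-4.2,"ax":0.12,"ay":-0.236,"az":0,"fingers":1},
    {"tx":2.2,"ty":-15.2,"tz":-5.1,"ax":0.145,"ay":-0.284,"az":0,"fingers":1},
    {"tx":2.6,"ty":-17.8,"tz":-6,"ax":0.169,"ay":-0.331,"az":0,"fingers":1},
    {"tx":2.9,"ty":-20.3,"tz":-6.9,"ax":0.193,"ay":-0.379,"az":0,"fingers":1},
    {"tx":3.3,"ty":-22.7,"tz":-7.7,"ax":0.216,"ay":-0.423,"az":0,"fingers":1},
    {"tx":3.5,"ty":-24.3,"tz":-8.2,"ax":0.231,"ay":-0.453,"az":0,"fingers":1},
    {"tx":3.6,"ty":-25.1,"tz":-8.5,"ax":0.238,"ay":-0.467,"az":0,"fingers":1},
    {"tx":3.6,"ty":-25.1,"tz":-8.5,"ax":0.238,"ay":-0.467,"az":0,"fingers":1},
    {"tx":3.6,"ty":-25.1,"tz":-8.5,"ax":0.238,"ay":-0.467,"az":0,"fingers":1},
  ],
)

```text
time: 19.77
tool_pos: [538.0, -174.8, 339.7]
tcp_rot: [-0.0, 0.104, 0.995, 0.0]
wrist_force: [-0.2, 0.2, -2.0]
grip_width: 15.8
grip_force: 40.0
```

```bash
python3 - <<'E'
from h import *
from station import r
add((3.6,-25.1,-8.5),(.238,-.467,0))
s=r.sense();print(s["tool_pos"],cmd()[0])
o=[]
for n in("scene","side"):
    f=r.snapshot(n)["frame"];x,y=map(int,proj(n,s["tool_pos"]-[0,0,140]))
    x0,y0=x-66,max(0,y-75);print(n,x0,y0);c=cv2.resize(f[y0:y0+150,x0:x0+133],(399,450),interpolation=cv2.INTER_CUBIC)
    for X in (s["tool_pos"]+[-1,-3,-147],TUM+[0,0,85]):q=proj(n,X);cv2.circle(c,(int((q[0]-x0+.5)*3),int((q[1]-y0+.5)*3)),3,(0,0,255),-1)
    o.append(c)
cv2.imwrite("pics/c3.png",np.hstack(o))
E
```

```text
[ 537.98120061 -174.7931351   339.68507761] [ 537.71926245 -175.23391949  340.09443771]
scene 150 206
side 330 77
```

View pics/c3.png

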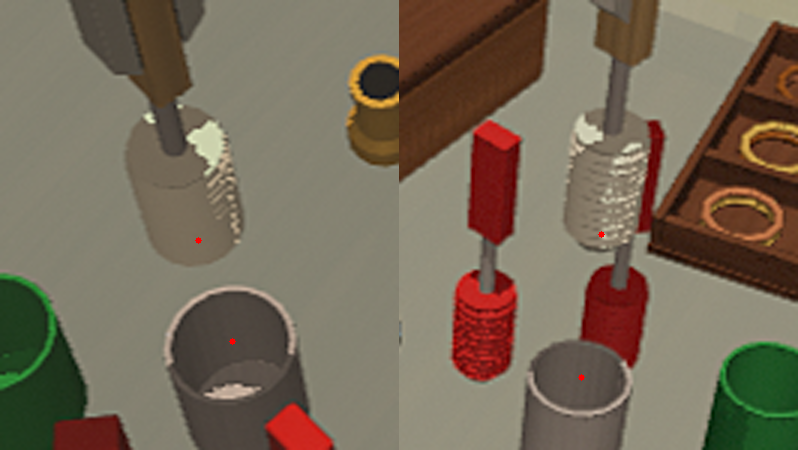

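The brush sits unchanged in the grip, with its tip at scene crop (197,240) and side crop (601,235), over the tumbler rim at crop (231,340) and (582,378). Lowering with a 2 mm centring shift.

Call:
play_rows(
  increments=[
    {"tx":0,"ty":0.1,"tz":0.7,"ax":0,"ay":0,"az":0,"fingers":1},
    {"tx":0,"ty":0.2,"tz":2,"ax":0,"ay":0,"az":0,"fingers":1},
    {"tx":0,"ty":0.2,"tz":3.5,"ax":0,"ay":0,"az":0,"fingers":1},
    {"tx":0,"ty":0.2,"tz":5,"ax":0,"ay":0,"az":0,"fingers":1},
    {"tx":0,"ty":0.2,"tz":6.5,"ax":0,"ay":0,"az":0,"fingers":1},
    {"tx":0,"ty":0.2,"tz":8,"ax":0,"ay":0,"az":0,"fingers":1},
    {"tx":0,"ty":0.2,"tz":9,"ax":0,"ay":0,"az":0,"fingers":1},
    {"tx":0,"ty":0.2,"tz":9.8,"ax":0,"ay":0,"az":0,"fingers":1},
    {"tx":0,"ty":0.2,"tz":10.6,"ax":0,"ay":0,"az":0,"fingers":1},
    {"tx":0,"ty":0.2,"tz":11.4,"ax":0,"ay":0,"az":0,"fingers":1},
    {"tx":0,"ty":0.2,"tz":12.2,"ax":0,"ay":0,"az":0,"fingers":1},
    {"tx":0,"ty":0.2,"tz":13,"ax":0,"ay":0,"az":0,"fingers":1},
    {"tx":0,"ty":0.2,"tz":13.8,"ax":0,"ay":0,"az":0,"fingers":1},
    {"tx":0,"ty":0.2,"tz":14.4,"ax":0,"ay":0,"az":0,"fingers":1},
    {"tx":0,"ty":0.2,"tz":15,"ax":0,"ay":0,"az":0,"fingers":1},
    {"tx":0,"ty":0.2,"tz":15,"ax":0,"ay":0,"az":0,"fingers":1},
  ],
)

```text
time: 21.88
tool_pos: [537.9, -173.1, 189.5]
tcp_rot: [-0.0, 0.105, 0.995, 0.0]
wrist_force: [-0.5, 0.8, -1.2]
grip_width: 15.7
grip_force: 40.0
```

Call:
play_rows(
  increments=[
    {"tx":0,"ty":0,"tz":0.5,"ax":0,"ay":0,"az":0,"fingers":1},
    {"tx":0,"ty":0,"tz":1.2,"ax":0,"ay":0,"az":0,"fingers":1},
    {"tx":0,"ty":0,"tz":1.9,"ax":0,"ay":0,"az":0,"fingers":1},
    {"tx":0,"ty":0,"tz":2.5,"ax":0,"ay":0,"az":0,"fingers":1},
    {"tx":0,"ty":0,"tz":3,"ax":0,"ay":0,"az":0,"fingers":1},
    {"tx":0,"ty":0,"tz":3.3,"ax":0,"ay":0,"az":0,"fingers":1},
    {"tx":0,"ty":0,"tz":3.5,"ax":0,"ay":0,"az":0,"fingers":1},
    {"tx":0,"ty":0,"tz":3.7,"ax":0,"ay":0,"az":0,"fingers":1},
    {"tx":0,"ty":0,"tz":3.7,"ax":0,"ay":0,"az":0,"fingers":1},
  ],
)

```text
time: 23.0
tool_pos: [538.1, -173.3, 153.0]
tcp_rot: [0.0, 0.105, 0.995, 0.0]
wrist_force: [0.2, -0.2, -0.2]
grip_width: 15.8
grip_force: 40.0
```

Call:
play_rows(
  increments=[
    {"tx":0,"ty":0,"tz":0.1,"ax":0,"ay":0,"az":0,"fingers":1},
    {"tx":0,"ty":0,"tz":0.2,"ax":0,"ay":0,"az":0,"fingers":1},
    {"tx":0,"ty":0,"tz":0.2,"ax":0,"ay":0,"az":0,"fingers":0.8},
    {"tx":0,"ty":0,"tz":0.2,"ax":0,"ay":0,"az":0,"fingers":0.75},
    {"tx":0,"ty":0,"tz":0.2,"ax":0,"ay":0,"az":0,"fingers":0.65},
    {"tx":0,"ty":0,"tz":0.2,"ax":0,"ay":0,"az":0,"fingers":0.5},
    {"tx":0,"ty":0,"tz":0.2,"ax":0,"ay":0,"az":0,"fingers":0.35},
    {"tx":0,"ty":0,"tz":0.2,"ax":0,"ay":0,"az":0,"fingers":0.35},
    {"tx":0,"ty":0,"tz":0.2,"ax":0,"ay":0,"az":0,"fingers":0.35},
    {"tx":0,"ty":0,"tz":-1,"ax":0,"ay":0,"az":0,"fingers":0.35},
    {"tx":0,"ty":0,"tz":-3,"ax":0,"ay":0,"az":0,"fingers":0.35},
    {"tx":0,"ty":0,"tz":-5,"ax":0,"ay":0,"az":0,"fingers":0.35},
    {"tx":0,"ty":0,"tz":-7.5,"ax":0,"ay":0,"az":0,"fingers":0.35},
    {"tx":0,"ty":0,"tz":-10,"ax":0,"ay":0,"az":0,"fingers":0.35},
    {"tx":0,"ty":0,"tz":-13,"ax":0,"ay":0,"az":0,"fingers":0.35},
    {"tx":0,"ty":0,"tz":-15,"ax":0,"ay":0,"az":0,"fingers":0.35},
    {"tx":0,"ty":0,"tz":-15,"ax":0,"ay":0,"az":0,"fingers":0.35},
    {"tx":0,"ty":0,"tz":-15,"ax":0,"ay":0,"az":0,"fingers":0.35},
  ],
)

```text
time: 25.25
tool_pos: [537.7, -173.1, 302.6]
tcp_rot: [-0.0, 0.105, 0.995, 0.0]
wrist_force: [-0.2, 0.3, 0.4]
grip_width: 61.2
grip_force: 0.0
```

```bash
python3 - <<'E'
from h import *
from station import r
s=r.sense();print(s["tool_pos"],s["grip_width"])
o=[]
for n in("scene","side"):
    f=r.snapshot(n)["frame"];x,y=map(int,proj(n,TUM+[0,0,110]))
    x0,y0=x-66,max(0,y-75);o.append(cv2.resize(f[y0:y0+150,x0:x0+133],(399,450),interpolation=cv2.INTER_CUBIC))
cv2.imwrite("pics/c4.png",np.hstack(o))
E
```

```text
[ 537.74971907 -173.10101383  302.56668283] 61.15017420945139
```

View pics/c4.png

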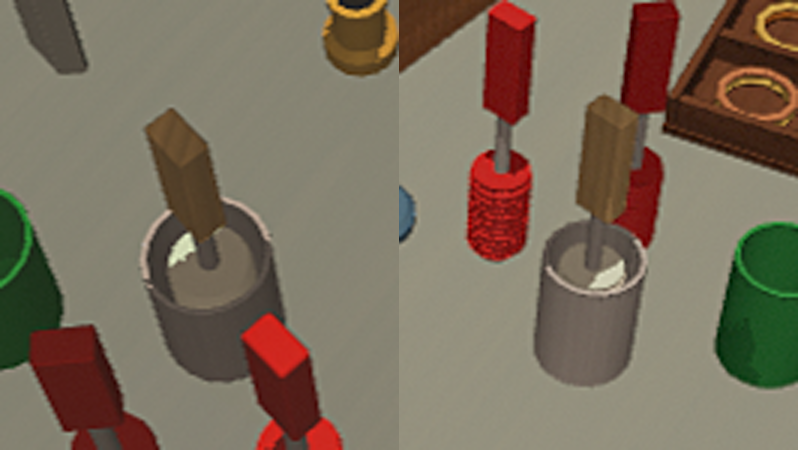

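The brush stands upright in the steel tumbler, bristles down (scene crop (205,250), side crop (595,260)), and the gripper is clear above it. Handing in.

```bash
python3 -c "
from station import r
print(r.close_job())"
```

```text
the job is handed in; nothing more can be done
None
```

I scrubbed the tin with three full strokes, stood the brush back in its steel tumbler bristles down, and handed the job in at about 25 s; no verdict was returned.

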